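# Unlock and open the push-and-turn bottle

## Robot

A 7-joint arm with a two-finger parallel gripper is mounted at the origin on a cart in front of the work surface, level with it; the furniture and walls round the work are solid. World frame = base frame: x ahead of the robot, y to its left, z up, the work surface at z = 0. Lengths are in m, angles in rad, forces in N, time in s.
With the tool pointing down it reaches from about 0.4 to 0.75 m from the base axis. Payload 19.5 kg.
Tool frame: the origin (TCP) lies at the very end of the fingers, on their centre line; the grasp point (between the pads) lies 19 mm behind it (grasp_offset is the distance from the TCP to the grasp point, in m); z points along the fingers, y is the line along which they close (so a half turn about z gives the same grasp; the last joint's range is limited). The gripper opens to 85 mm and grips with 20 to 120 N. Pads are 22 mm wide; open, the fingers measure 114 mm over their backs; the gripper's body (76 mm by 85 mm) begins 54 mm behind the grasp point. The pads swing forward as they close: fully open they stand 13 mm farther back than shut.
Start: joints at [-1.193, 0.707, -0.028, 1.485, 0.022, 0.951, -0.075], TCP at [0.234, 0.525, 0.231] pointing down, gripper open.
Joint ranges: [-2.71, 2.71], [-0.32, 2.16], [-1.57, 1.52], [0, 2.45], [-1.46, 4.6], [0, 2.02], [-2.83, 2.83]. Speed limits (rad/s): [1.89, 1.89, 2.57, 2.57, 3.01, 3.01, 3.01].

## Interface

Orientations are given as a rotation vector (axis times angle).
In Python, from rig import move_to, move_straight, move_j, ungrasp, close_gripper, wait, solve_ik, get_image, Unreachable, finish_job, silhouettes, mark_of, current_time_s, current_q, current_qvel, current_joint_torque, current_tcp_pos, current_ee_rot, current_contact_force, current_moment, current_gripper_width, current_gripper_force, grasp_offset gives the robot as it stands. Calls block until the motion is done:
- move_to(position, orientation): joint-space move of the TCP to a pose.
- move_straight(position, feed=0.15, orientation=None, f_stop=None): straight line of the TCP; orientation=None keeps the orientation; feed is the mean speed in m/s. With f_stop (N) it stops when the force on the tool has changed by that much, and returns True; else False.
- move_j(angles): joint-space move.
- ungrasp() and close_gripper(grasp_force=None): open the fingers fully, or close them until they stop; grasp_force is the grip in N (None keeps the last).
- wait(seconds).
- solve_ik(position, orientation): joint angles nearest the present ones, or None.
- get_image(name): name is "scene" or "top" or "wrist"; returns a dict with "color" (384x512x3 uint8, blue, green, red), "fx", "fy", "cx", "cy" (pixels), "cam_to_world" (4x4, takes a point from camera to world coordinates); the wrist camera has in their place "mount" (4x4, takes a point from camera to tool coordinates, whose origin is the TCP and whose axes are the flange's). Camera axes: x right, y up, looking along -z (the intrinsics and any distortion apply to the point x, -y, -z); pixel columns grow to the right and rows downward; lengths in m; the calibration is good to about 2 mm. A picture is of the moment at which its call begins: read the wrist's pose just before it. There is no depth.
A pose or a line that the arm cannot do raises Unreachable and nothing moves.
- finish_job(): hands the job in; it is judged then, once.
Trained networks look in a picture, given as the dict that the camera call returned (one of the last four; its "shot" number tells which), for a name from the list of things; names that differ only in an ending like _2 or _b are one class to them, and where a whole thing is asked for, a point or a joint stands for the part that bears it (a point fixed in the world has none). Each returns a list of dicts, best first, with "score" (0 to 1); they miss things now and then, are a little off and sometimes report something else, mostly with a low value. They report only what shows in the picture. A call takes as long as a camera call.
- silhouettes(name, picture): "pixels" (384x512 bool, what is visible of it) and "position" ([column, row] in pixels, amid what is visible of it).
- mark_of(name, picture): "position" ([column, row] in pixels: a listed point, or the origin of a listed thing).
Readings, each from a call of its own:
- current_time_s(): time.
- current_q(): joint angles.
- current_qvel(): joint speeds.
- current_joint_torque(): joint torques, N m.
- current_tcp_pos(): TCP position.
- current_ee_rot(): TCP orientation.
- current_contact_force(): force on the tool from outside, world axes, zero at the start.
- current_moment(): the same for the moment, N m.
- current_gripper_width(): opening from 0.0 (shut) to 1.0 (fully open).
- current_gripper_force(): force on a finger pad.
Only numpy, scipy, OpenCV 4.12 (cv2) and the standard library are available. Lean on these libraries where they do the work, as an engineer would, in place of code of your own. Each camera call takes 0.05 s, during which the arm holds its last target. There are 200 camera calls.

## Task

Open the locked safety bottle for a glaze additive: pull the lock plug straight up out of its socket and leave it lying in the shallow tray. Then press the bottle's cap down against its spring, twist it counter-clockwise (seen from above) while it is pressed until it is free, and lift it off without forcing anything. Finish while still holding the cap upright in the gripper, straight above the bottle and about 10 cm higher than where it sat; do not put it down or let go, and leave the small bottle and the jar standing nearby where they are.

Things in the scene. Friction and masses are not known exactly. Their poses are not given: they have to be found in the camera images.
- stand: Aluminium stand fixed to the worktop, holding a white plastic bottle (fixed; body 72 mm across, shoulder sloping from z = 72 mm to the neck at 96 mm). Origin: on the bottle's axis, on the worktop; z up. Base plate 138 x 94 x 8 mm, from x = -90 to +48 mm. On its -x side stands a square post with the lock socket.
- socket (a point): Mouth of the lock socket: centre of the top of the 26 x 26 mm square post, 58 mm from the bottle's axis towards the stand's -x, 94 mm above the worktop. Bore 10 x 10 mm, 30 mm deep.
- lock_plug: Lock plug, 0.05 kg, 86 mm long, upright in the socket and through the fork of the cap's tongue, so that the cap cannot turn. Origin: lower tip of its stem (64 mm above the worktop in the socket); z towards the head. Stem 8 x 8 mm, lowest 30 mm in the socket. In the socket its axes are parallel to the stand's. Raise it 50 mm to clear the tongue, 80 mm to clear the cap's top.
- plug_grip (a point): Centre of the plug's grey grip, 72 mm above the tip along the stem, 136 mm above the worktop when in the socket. The grip is 24 mm (plug x) by 14 mm (plug y) and 30 mm high, with a flange 24 x 18 mm under it; pinch it across y.
- plug_mid (a point): Middle of the plug, 45 mm above the tip along the stem.
- detent (a joint): Sprung ball in the socket post that sits in a groove of the plug's stem; value in m, about 0 in the groove, up to 0.002 when pushed back. Pulling the plug over it takes about 6 to 15 N in the first 8 mm.
- cap: White push-and-turn cap, 0.05 kg, round, 53 mm across, 30 mm high, hollow. Origin: on its axis at the lower rim; z up. Seated, the rim is 106 mm and the top 136 mm above the worktop, axes parallel to the stand's. A flat forked tongue, 24 mm wide, 5 mm thick, sticks out at the rim to x = -68 mm, to the lock plug; grip the cap across its y, clear of the tongue.
- cap_grip (a point): On the cap's axis, 20 mm above the lower rim: a good height to grip. The cap turns when pressed down 4 mm or more (5 mm is right). Turned counter-clockwise seen from above by 0.85 to 2.2 rad (1.25 is right) it is free of its two inner lugs, rises 3 mm by itself and lifts straight off. It cannot turn clockwise.
- liner (a joint): Spring pad in the bottle's mouth under the cap; value in m: 0 with the cap seated, negative when the cap is pressed down, +0.003 when the cap is free. It pushes up with about 5 N at 0, 12 N at -0.005, and bottoms at -0.006.
- tray: Shallow open tray of grey plastic fixed to the worktop, 170 mm (x) by 120 mm (y), rim 14 mm high, walls and floor about 4 mm thick. Origin: centre of the underside; z up. The plug is to lie in it; let go near the middle with its tip just above the floor, it topples and stays in.
- dropper_bottle: Small dropper bottle, 33 mm across and 102 mm high, loose, standing behind the stand, about 95 mm from the bottle's axis; leave it. Origin: centre of its underside.
- oxide_jar: Glass jar with a round screw lid, 46 mm across and 106 mm high, loose, standing at the back; leave it. Origin: centre of its underside.

How it is judged:
By the outcome, as a careful person would: the job done as asked, in the order asked, and still so for the second after the job is handed in, while the arm keeps its last pose, push and grip.
It also fails if it takes over 51 s, if anything falls off the work surface, if the arm or the gripper's body presses on something with over 40 N, if the wrist force passes 120 N, or if a joint passes its speed limit or range.

## Working session

There is one attempt and no reset: what is moved stays moved. The work goes in short steps, each a Python script; the robot and the scene stay as the last script left them, time stands still between calls to the robot, and variables do not carry over. Pictures are saved under pics/ and viewed, at most 10 in all, crops included, and the job is handed in when it is done.

```bash
mkdir -p pics; ls; python3 - <<'E'
from rig import *
import cv2,numpy as np
ims={}
for c in ["scene","top","wrist"]:
    p=get_image(c); ims[c]=p
    print(c,[k for k in p], p['fx'],p['fy'],p['cx'],p['cy'])
    print(np.round(p.get('cam_to_world',p.get('mount')),4).tolist())
    for n in ["socket","plug_grip","lock_plug","cap","cap_grip","tray","stand","dropper_bottle","oxide_jar"]:
        print(n,[(np.round(d['position'],1).tolist(),round(float(d['score']),2)) for d in mark_of(n,p)[:2]])
cv2.imwrite('pics/a.png',np.hstack([cv2.resize(ims['scene']['color'],(400,300)),cv2.resize(ims['wrist']['color'],(400,300))]))
cv2.imwrite('pics/b.png',ims['top']['color'])
print(current_tcp_pos(),current_ee_rot(),current_time_s(),grasp_offset if not callable(grasp_offset) else grasp_offset())
E
```

```text
pics
rig.py
scene ['color', 'fx', 'fy', 'cx', 'cy', 'cam_to_world', 'shot'] 389.5301208385106 389.5301208385106 253.61601982931353 198.92411638275664
[[0.407, 0.5612, -0.7207, -0.1011], [-0.9132, 0.2338, -0.3337, -0.6457], [-0.0188, 0.794, 0.6076, 0.6129], [0.0, 0.0, 0.0, 1.0]]
socket [([262.9, 237.4], 0.97)]
plug_grip [([263.8, 216.3], 0.48)]
lock_plug []
cap [([283.2, 219.0], 0.64)]
cap_grip [([282.4, 209.4], 0.68)]
tray [([208.5, 225.2], 0.8)]
stand [([279.5, 253.8], 0.57)]
dropper_bottle [([310.9, 232.7], 0.59)]
oxide_jar [([267.2, 195.6], 0.69)]
top ['color', 'fx', 'fy', 'cx', 'cy', 'cam_to_world', 'shot'] 373.95960304840656 373.95960304840656 258.07648243009123 188.80885739625447
[[-0.0254, 0.9913, -0.1294, 0.4254], [-0.9997, -0.0246, 0.0084, -0.3469], [0.0051, 0.1295, 0.9916, 0.9386], [0.0, 0.0, 0.0, 1.0]]
socket [([289.6, 241.7], 0.59)]
plug_grip [([288.8, 238.4], 0.59), ([250.1, 146.3], 0.39)]
lock_plug []
cap [([298.9, 213.6], 0.78)]
cap_grip [([297.4, 211.7], 0.96)]
tray [([221.0, 213.3], 0.89)]
stand [([293.7, 216.0], 0.68)]
dropper_bottle [([309.8, 179.6], 0.6)]
oxide_jar [([251.6, 147.6], 0.62), ([309.5, 181.3], 0.44)]
wrist ['color', 'fx', 'fy', 'cx', 'cy', 'mount', 'shot'] 307.0237246547492 307.0237246547492 253.777039480376 191.4609450021967
[[0.0012, 0.9461, 0.3238, 0.0835], [1.0, -0.0013, 0.0001, 0.0001], [0.0006, 0.3238, -0.9461, -0.1427], [0.0, 0.0, 0.0, 1.0]]
socket []
plug_grip []
lock_plug []
cap []
cap_grip []
tray []
stand []
dropper_bottle []
oxide_jar []
[0.23434656 0.52504896 0.23128921] [ 6.54613527e-01  3.07262050e+00 -1.39601715e-04] 1.5 0.0187
```

View pictures.

View pics/a.png

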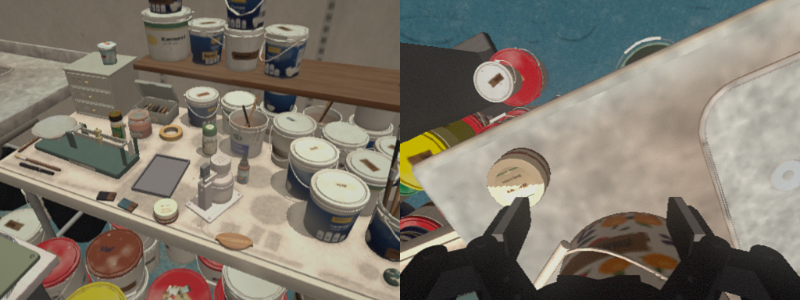

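View pics/b.png

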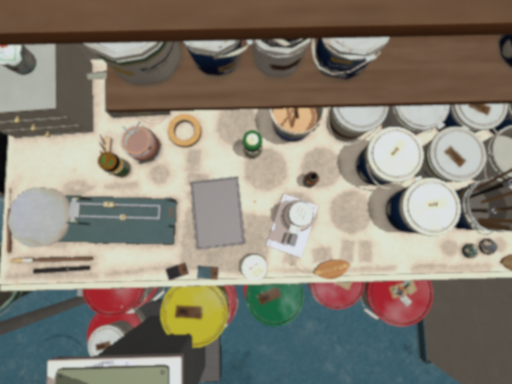

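```bash
cat > h.py <<'E'
import numpy as np
from scipy.spatial.transform import Rotation as R
def ray(p,uv,T=None):
    T=p['cam_to_world'] if T is None else T
    d=np.array([(uv[0]-p['cx'])/p['fx'],-(uv[1]-p['cy'])/p['fy'],-1.])
    d=T[:3,:3]@d; return T[:3,3],d/np.linalg.norm(d)
def tri(rays):
    A=sum(np.eye(3)-np.outer(d,d) for o,d in rays); b=sum((np.eye(3)-np.outer(d,d))@o for o,d in rays)
    x=np.linalg.solve(A,b); return x,[float(np.linalg.norm((np.eye(3)-np.outer(d,d))@(x-o))) for o,d in rays]
def atz(r,z): o,d=r; return o+d*(z-o[2])/d[2]
def wristT(p,pos,rot):
    W=np.eye(4); W[:3,:3]=R.from_rotvec(rot).as_matrix(); W[:3,3]=pos; return W@np.array(p['mount'])
E
python3 - <<'E'
from h import *
S=dict(fx=389.53,cx=253.616,cy=198.924,fy=389.53,cam_to_world=np.array([[0.407, 0.5612, -0.7207, -0.1011], [-0.9132, 0.2338, -0.3337, -0.6457], [-0.0188, 0.794, 0.6076, 0.6129], [0.0, 0.0, 0.0, 1.0]]))
T=dict(fx=373.96,fy=373.96,cx=258.076,cy=188.809,cam_to_world=np.array([[-0.0254, 0.9913, -0.1294, 0.4254], [-0.9997, -0.0246, 0.0084, -0.3469], [0.0051, 0.1295, 0.9916, 0.9386], [0.0, 0.0, 0.0, 1.0]]))
D=dict(socket=([262.9,237.4],[289.6,241.7],.094),plug_grip=([263.8,216.3],[288.8,238.4],.136),cap=([283.2,219],[298.9,213.6],.106),cap_grip=([282.4,209.4],[297.4,211.7],.126),tray=([208.5,225.2],[221,213.3],0),stand=([279.5,253.8],[293.7,216],0),dropper=([310.9,232.7],[309.8,179.6],0),jar=([267.2,195.6],[251.6,147.6],0))
for n,(a,b,z) in D.items():
    x,e=tri([ray(S,a),ray(T,b)]); print(n,x.round(4),np.round(e,4),atz(ray(S,a),z).round(4),atz(ray(T,b),z).round(4))
E
```

```text
socket [ 0.4151 -0.4233  0.0872] [0.0014 0.0014] [ 0.4091 -0.4274  0.094 ] [ 0.4146 -0.4215  0.094 ]
plug_grip [ 0.4236 -0.4196  0.1332] [0.0034 0.0034] [ 0.4223 -0.4238  0.136 ] [ 0.4221 -0.4164  0.136 ]
cap [ 0.4767 -0.4445  0.0935] [0.0005 0.0005] [ 0.4625 -0.4489  0.106 ] [ 0.4761 -0.4434  0.106 ]
cap_grip [ 0.4801 -0.4398  0.1146] [0.0005 0.0005] [ 0.4672 -0.4449  0.126 ] [ 0.4791 -0.438   0.126 ]
tray [ 0.4862 -0.2581  0.0057] [0.0032 0.0032] [ 0.4901 -0.2516  0.    ] [ 0.4882 -0.2603  0.    ]
stand [ 0.4762 -0.441  -0.0079] [0.0025 0.0025] [ 0.4676 -0.4415  0.    ] [ 0.4769 -0.4424  0.    ]
dropper [ 0.5679 -0.485  -0.0062] [0.003 0.003] [ 0.5593 -0.4841  0.    ] [ 0.5682 -0.4869  0.    ]
jar [ 6.536e-01 -3.386e-01  5.000e-04] [0.0027 0.0027] [ 0.6526 -0.3361  0.    ] [ 0.655  -0.3409  0.    ]
```

The scene view shows the stand right of centre (full-frame ~(275,235)) with the plug left of the cap and the tray at ~(208,225). The top view has the cap at (298,213), the plug at (289,239) and the tray at (219,212). These match the networks' marks. Next I'll swing over and measure with the wrist camera.

```bash
cat >> h.py <<'E'
def down(yaw):  # tool x along yaw, z down
    c,s=np.cos(yaw),np.sin(yaw)
    return R.from_matrix(np.array([[c,s,0],[s,-c,0],[0,0,-1.]])).as_rotvec()
E
python3 - <<'E'
from rig import *; from h import *
import cv2,json
p0=np.array(current_tcp_pos()); u=p0[:2]/np.linalg.norm(p0[:2])
try: move_to([*(u*0.46),0.29],current_ee_rot())
except Unreachable as e: print('a',e)
q=list(current_q()); q[0]=0.72; move_j(q); print(np.round(current_tcp_pos(),3))
yaw=-0.35; M=np.array([.452,-.431]); ax=np.array([np.cos(yaw),np.sin(yaw)]); ay=np.array([-ax[1],ax[0]])
print(current_time_s())
names=["socket","plug_grip","lock_plug","cap","cap_grip","tray","stand","dropper_bottle"]
obs={n:[] for n in names}
for i,(dx,dy) in enumerate([(0.02,.06),(0.02,-.05)]):
    xy=M+ax*dx+ay*dy
    move_to([*xy,0.28],down(yaw)); wait(.2)
    pos,rot=current_tcp_pos(),current_ee_rot(); p=get_image("wrist"); T=wristT(p,pos,rot)
    cv2.imwrite(f'pics/w{i}.png',p['color'])
    for n in names:
        m=mark_of(n,p)
        if m: obs[n].append(ray(p,m[0]['position'],T)); print(i,n,np.round(m[0]['position'],1),round(float(m[0]['score']),2))
for n,r in obs.items():
    if len(r)>1: x,e=tri(r); print(n,x.round(4),np.round(e,4))
    for k in r: print('   ',n,[atz(k,z).round(4).tolist() for z in ([dict(socket=.094,plug_grip=.136,lock_plug=.064,cap=.106,cap_grip=.126).get(n,0)])])
print(current_time_s(),np.round(current_q(),3))
a=cv2.imread('pics/w0.png');b=cv2.imread('pics/w1.png');cv2.imwrite('pics/w.png',np.hstack([cv2.resize(a,(400,300)),cv2.resize(b,(400,300))]))
E
```

```text
[ 0.331 -0.32   0.29 ]
4.775
0 socket [303.8 204.9] 0.64
0 plug_grip [316.3 223.2] 0.59
0 lock_plug [305.7 197.1] 0.86
0 cap [317.2 165.9] 0.66
0 tray [168.2 180.1] 0.74
0 stand [300.  145.6] 0.93
0 dropper_bottle [307.   66.7] 0.95
1 socket [212.9 207.3] 0.85
1 plug_grip [209.8 226.6] 0.96
1 lock_plug [216.7 200.9] 0.69
1 cap [212.3 162.7] 0.97
1 cap_grip [207.4 167.6] 0.8
1 tray [ 95.9 181.1] 0.58
1 stand [219.8 143.7] 0.56
1 dropper_bottle [223.7  66.3] 0.82
socket [ 0.422  -0.4204  0.082 ] [0.0011 0.0011]
    socket [[0.4283, -0.4203, 0.094]]
    socket [[0.4248, -0.4232, 0.094]]
plug_grip [ 0.4223 -0.4247  0.1383] [0.0014 0.0014]
    plug_grip [[0.4226, -0.4252, 0.136]]
    plug_grip [[0.4199, -0.4234, 0.136]]
lock_plug [ 0.4258 -0.4256  0.0723] [0.002 0.002]
    lock_plug [[0.4246, -0.4265, 0.064]]
    lock_plug [[0.4212, -0.4228, 0.064]]
cap [ 0.4755 -0.4461  0.1139] [0.002 0.002]
    cap [[0.4712, -0.4463, 0.106]]
    cap [[0.4759, -0.4452, 0.106]]
    cap_grip [[0.4766, -0.4429, 0.126]]
tray [ 0.4873 -0.2438 -0.0183] [0.0006 0.0006]
    tray [[0.4913, -0.251, 0.0]]
    tray [[0.4887, -0.2547, 0.0]]
stand [ 0.478  -0.4437  0.01  ] [0.0016 0.0016]
    stand [[0.4742, -0.444, 0.0]]
    stand [[0.4782, -0.4427, 0.0]]
dropper_bottle [ 0.5687 -0.4839 -0.0075] [0.0005 0.0005]
    dropper_bottle [[0.5683, -0.4824, 0.0]]
    dropper_bottle [[0.5686, -0.4845, 0.0]]
7.6083 [ 0.662  0.845  0.299  1.016 -0.23   1.311 -0.997]
```

View pics/w.png

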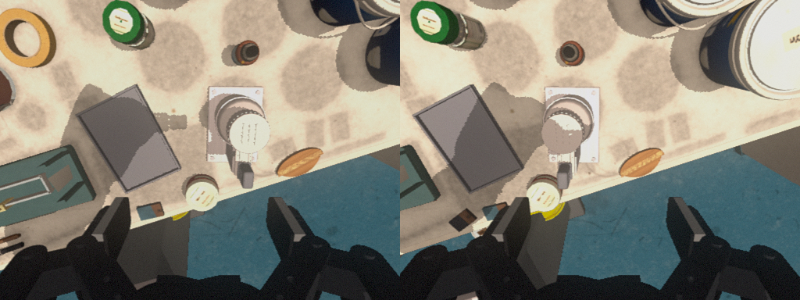

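The wrist views show the plug at ~(243,180) and the cap at ~(250,130) in the left panel, with the tray at (130,140) and plate edges aligned with the tool yaw. Plug and cap are 58.4 mm apart and the heights match the text. Now I'll hover, refine and check the twist range.

```bash
python3 - <<'E'
from rig import *; from h import *
import cv2
yaw=-0.358; P=np.array([.4218,-.4235])
move_to([*P,0.205],down(yaw)); wait(.2)
pos,rot=current_tcp_pos(),current_ee_rot(); p=get_image("wrist"); T=wristT(p,pos,rot)
cv2.imwrite('pics/c.png',p['color'])
for n,z in dict(plug_grip=.136,lock_plug=.064,socket=.094,cap=.106,cap_grip=.126,stand=0).items():
    for m in mark_of(n,p)[:1]: print(n,np.round(m['position'],1),round(float(m['score']),2),atz(ray(p,m['position'],T),z).round(4))
for n,z in dict(plug_grip=.151,cap=.136).items():
    for m in silhouettes(n,p)[:1]:
        k=m['pixels'].astype(np.uint8); print(n,m['score'],cv2.boundingRect(k),cv2.minAreaRect(cv2.findNonZero(k)),atz(ray(p,m['position'],T),z).round(4))
print(pos,rot,current_time_s(),np.round(current_q(),2))
for z,y in [(.117,0),(.2,0),(.102,0),(.102,.6),(.102,1.25),(.102,1.35),(.21,1.3)]:
    xy=P if y==0 and z>.11 else [.4765,-.444]
    q=solve_ik([*xy,z],down(yaw+y)); print(z,y,None if q is None else np.round(q,2))
print(solve_ik([.488,-.255,.059],down(yaw)))
E
```

```text
plug_grip [251.6 207.8] 0.57 [ 0.4208 -0.4221  0.136 ]
lock_plug [254.  177.1] 0.78 [ 0.4227 -0.4249  0.064 ]
cap [254.9 124.1] 0.62 [ 0.474  -0.4447  0.106 ]
cap_grip [253.9 127.3] 0.9 [ 0.4744 -0.4439  0.126 ]
plug_grip 0.56 (242, 184, 23, 45) ((253.0, 206.0), (44.0, 22.0), 90.0) [ 0.4277 -0.4264  0.151 ]
cap 0.88 (215, 88, 76, 119) ((252.5, 147.0), (118.0, 75.0), 90.0) [ 0.4713 -0.4448  0.136 ]
[ 0.422042   -0.42418951  0.20536935] [ 3.09064503e+00 -5.59723571e-01  1.23444794e-03] 8.8167 [ 0.6   0.79  0.28  1.44 -0.25  0.95 -0.98]
0.117 0 [ 0.62  0.9   0.24  1.53 -0.28  0.74 -0.95]
0.2 0 [ 0.6   0.8   0.28  1.45 -0.25  0.93 -0.98]
0.102 0 [ 0.59  1.    0.26  1.32 -0.28  0.86 -1.01]
0.102 0.6 [ 0.66  0.98  0.1   1.31 -0.11  0.85 -0.54]
0.102 1.25 [ 0.73  0.98 -0.07  1.31  0.08  0.85 -0.04]
0.102 1.35 [ 0.74  0.98 -0.1   1.31  0.11  0.86  0.04]
0.21 1.3 [ 0.74  0.86 -0.1   1.2   0.08  1.09  0.01]
[ 0.31592046  0.94178686  0.2090935   1.74146735 -0.36034859  0.49612692
 -1.16869136]
```

View pics/c.png

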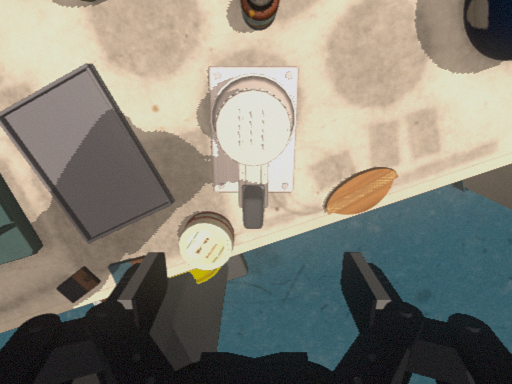

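The hover view confirms alignment: plug grip at (253,206) and cap at (253,125) are both on the tool's centre column, and the plate edges are square. Now I'll pull the plug.

```bash
python3 - <<'E'
from rig import *; from h import *
import cv2
yaw=-0.358; P=np.array([.4219,-.4239])
print(move_straight([*P,0.117],feed=.1,orientation=down(yaw),f_stop=15)); print(np.round(current_tcp_pos(),4))
close_gripper(70); print(current_gripper_width(),current_gripper_force(),np.round(current_contact_force(),1))
x=np.array(current_tcp_pos())
move_straight([P[0],P[1],x[2]+.02],feed=.03); print(np.round(current_contact_force(),1),current_gripper_width())
move_straight([P[0],P[1],x[2]+.10],feed=.12); print(np.round(current_contact_force(),1),current_gripper_width(),np.round(current_tcp_pos(),4),current_time_s())
p=get_image("wrist");a=cv2.resize(p['color'],(400,300));p=get_image("scene");b=p['color'][150:300,180:380];cv2.imwrite('pics/d.png',np.hstack([a,cv2.resize(b,(400,300))]))
E
```

```text
False
[ 0.4221 -0.4241  0.1176]
0.17194257543672142 68.44291769899428 [-1.1  1.1  5.7]
[ 0.4 -0.3 -1.1] 0.16099938572319664
[-1.1 -0.1 -0.7] 0.1642576663663417 [ 0.4217 -0.4237  0.2166] 12.1583
```

View pics/d.png

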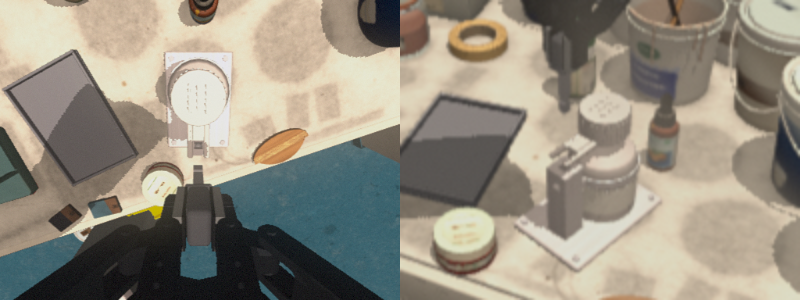

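The plug is out: its stem hangs from the fingers at (565,85) in the right panel, and the cap is untouched. Next is the tray, with the plug tilted so it topples along the tray's long side.

```bash
python3 - <<'E'
from rig import *; from h import *
import cv2
C=np.array([.488,-.256]); yaw=0.05; t=0.35
f=np.array([np.cos(yaw),np.sin(yaw),0])
z=np.sin(t)*f+np.array([0,0,-np.cos(t)]); y=np.array([np.sin(yaw),-np.cos(yaw),0]); x=np.cross(y,z)
rot=R.from_matrix(np.c_[x,y,z]).as_rotvec()
tip=np.array([*(C+.035*f[:2]),.011]); tcp=tip-.0536*z
print(tcp,solve_ik(tcp,rot),solve_ik(tcp+[0,0,.08],rot))
move_straight([*C,.215],feed=.2)
move_to(tcp+[0,0,.08],rot); move_straight(tcp,feed=.1,f_stop=8); print(np.round(current_tcp_pos(),4),np.round(current_contact_force(),1))
ungrasp(); wait(.4); move_straight(tcp+[0,0,.16],feed=.25)
print(current_time_s())
p=get_image("wrist");a=cv2.resize(p['color'],(400,300));q=get_image("scene");b=q['color'][150:300,140:340];cv2.imwrite('pics/e.png',np.hstack([a,cv2.resize(b,(400,300))]))
print([(m['position'],m['score']) for m in mark_of('plug_mid',q)])
E
```

```text
[ 0.50459991 -0.25516931  0.06135038] [ 1.05877376  1.1604183  -1.12764292  1.99157764  1.65705578  0.78138605
 -2.49732088] [ 0.61251998  0.74863227 -0.17876703  1.95930648 -0.39610626  0.15259271
 -0.63840164]Traceback (most recent call last):
  File "<stdin>", line 10, in <module>
host.Unreachable: the arm cannot follow that straight line within its joint ranges
```

The descent ran into the joint 6 limit, so nothing was lowered. I'll lean the plug the other way.

```bash
python3 - <<'E'
from rig import *; from h import *
import cv2
C=np.array([.488,-.256]); yaw=0.05; t=-0.3
f=np.array([np.cos(yaw),np.sin(yaw),0])
z=np.sin(t)*f+np.array([0,0,-np.cos(t)]); y=np.array([np.sin(yaw),-np.cos(yaw),0]); x=np.cross(y,z)
rot=R.from_matrix(np.c_[x,y,z]).as_rotvec()
tip=np.array([*(C-.035*f[:2]),.011]); tcp=tip-.0536*z
print(current_tcp_pos(),tcp,solve_ik(tcp,rot),solve_ik(tcp+[0,0,.08],rot))
move_to(tcp+[0,0,.08],rot); move_straight(tcp,feed=.1,f_stop=8); print(np.round(current_tcp_pos(),4),np.round(current_contact_force(),1))
ungrasp(); wait(.4); move_straight(tcp+[0,0,.14],feed=.25)
print(current_time_s())
p=get_image("wrist");a=cv2.resize(p['color'],(400,300));q=get_image("scene");b=q['color'][150:300,140:340];cv2.imwrite('pics/e.png',np.hstack([a,cv2.resize(b,(400,300))]))
print([(m['position'],m['score']) for m in mark_of('plug_mid',q)])
E
```

```text
[ 0.50460549 -0.25600649  0.14156003] [ 0.46886383 -0.25695761  0.06220604] [ 0.15794645  1.06617348  0.47230581  1.50304285 -0.33371751  0.92969721
 -0.82293474] [ 0.13964922  0.95441837  0.51894932  1.45887942 -0.2926181   1.08464797
 -0.8322032 ]
[ 0.4691 -0.2571  0.0627] [-0.5 -0.  -0.4]
17.7333
[([210.5, 217.6], 0.62)]
```

View pics/e.png

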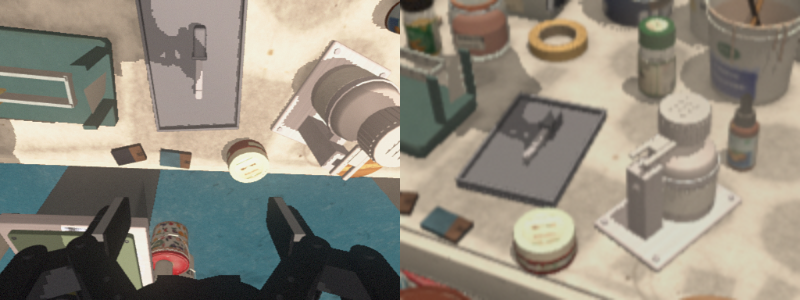

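The plug lies in the middle of the tray, at (198,60) in the left panel. On to the cap.

```bash
python3 - <<'E'
from rig import *; from h import *
yaw=-0.358; C=np.array([.4763,-.4443])
p0=current_tcp_pos(); move_straight([p0[0],p0[1],.23],feed=.25,orientation=down(yaw))
move_to([*C,0.205],down(yaw)); wait(.15)
pos,rot=current_tcp_pos(),current_ee_rot(); p=get_image("wrist"); T=wristT(p,pos,rot)
for m in mark_of('cap_grip',p)[:1]: print(m['position'],m['score'],atz(ray(p,m['position'],T),.126))
for m in silhouettes('cap',p)[:1]:
    ys,xs=np.nonzero(m['pixels']); print(xs.min(),xs.max(),ys.min(),ys.max())
print(pos,current_time_s())
print(move_straight([*C,.104],feed=.1,f_stop=15),current_tcp_pos(),current_contact_force(),current_time_s())
E
```

```text
[257.5, 203.0] 0.75 [ 0.47426106 -0.4453782   0.126     ]
221 289 166 267
[ 0.47706503 -0.44328094  0.20505861] 19.625
False [ 0.47648033 -0.44450822  0.10463019] [ 0.65619276 -0.51500253  0.43164381] 20.7833
```

```bash
python3 - <<'E'
from rig import *; from h import *
yaw=-0.358; C=np.array([.4763,-.4443])
close_gripper(80); wait(.1)
r=lambda s:print(s,np.round(current_tcp_pos(),4),np.round(current_contact_force(),1),np.round(current_moment(),2),round(current_gripper_width(),3),round(current_gripper_force(),1),round(current_time_s(),2))
r('grip'); z0=.104
move_straight([*C,z0-.005],feed=.02,f_stop=40); wait(.1); r('press')
zt=z0-.005-(current_tcp_pos()[2]-(.1046-.005))*0.8
print(zt)
for a in np.linspace(0,1.25,9)[1:3]:
    move_to([*C,zt],down(yaw+a)); r(round(a,2))
E
```

```text
grip [ 0.4764 -0.4443  0.1043] [-0.5  1.5  5.5] [ 0.23  0.03 -0.01] 0.592 81.9 21.31
press [ 0.4764 -0.4444  0.0997] [-1.5  3.9 13. ] [0.79 0.46 0.04] 0.589 82.5 21.81
0.0989016777984063
0.16 [ 0.4767 -0.4446  0.0998] [-0.   1.4 11.9] [ 0.51  0.08 -0.01] 0.588 82.5 22.06
0.31 [ 0.4768 -0.4446  0.0999] [ 0.5  1.7 11.6] [ 0.33 -0.02  0.04] 0.587 82.5 22.31
```

```bash
python3 - <<'E'
from rig import *; from h import *
import cv2
yaw=-0.358; C=np.array([.4763,-.4443])
r=lambda s:print(s,np.round(current_tcp_pos(),4),np.round(current_contact_force(),1),np.round(current_moment(),2),round(current_gripper_width(),3),round(current_time_s(),2))
for a in np.linspace(0,1.25,9)[3:]:
    move_to([*C,.0986],down(yaw+a)); r(round(a,2))
    if np.linalg.norm(current_contact_force()[:2])>20 or abs(current_moment()[2])>1.5: print('STOP'); break
p=get_image("wrist");a=cv2.resize(p['color'],(400,300));q=get_image("scene");b=q['color'][180:270,230:350];cv2.imwrite('pics/f.png',np.hstack([a,cv2.resize(b,(400,300))]))
E
```

```text
0.47 [ 0.4768 -0.4447  0.0996] [ 1.2  1.6 13.2] [ 0.38 -0.08  0.06] 0.589 22.56
0.62 [ 0.4767 -0.4444  0.0995] [-0.2  2.2 12.6] [ 0.68  0.16 -0.03] 0.592 22.81
0.78 [ 0.4766 -0.4442  0.0994] [-0.7  3.7 12.1] [0.81 0.28 0.07] 0.59 23.06
0.94 [ 0.4765 -0.4442  0.0994] [-1.8  4.2 11.9] [0.89 0.37 0.04] 0.59 23.31
1.09 [ 0.4764 -0.4441  0.0993] [-2.2  4.9 12. ] [1.12 0.59 0.09] 0.586 23.56
1.25 [ 0.4763 -0.4435  0.0992] [-3.6  7.3 14.1] [1.78 0.92 0.02] 0.591 23.81
```

View pics/f.png

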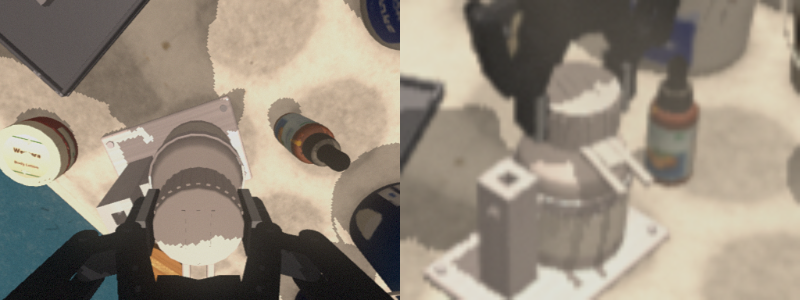

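The cap turned with the gripper: its tongue now points to (615,165) in the right panel, clear of the post. Lifting it now.

```bash
python3 - <<'E'
from rig import *; from h import *
import cv2
C=np.array([.4763,-.4443])
r=lambda s:print(s,np.round(current_tcp_pos(),4),np.round(current_contact_force(),1),round(current_gripper_width(),3),round(current_time_s(),2))
s=move_straight([*C,.112],feed=.03,f_stop=25); r(s)
if not s:
    s=move_straight([*C,.14],feed=.05,f_stop=15); r(s)
    if not s: move_straight([*C,.2045],feed=.1); wait(.4); r('top')
p=get_image("wrist");a=cv2.resize(p['color'],(400,300));q=get_image("scene");b=q['color'][150:300,180:380];cv2.imwrite('pics/g.png',np.hstack([a,cv2.resize(b,(400,300))]))
E
```

```text
False [ 0.4758 -0.4438  0.1119] [-2.8  6.1  2.3] 0.592 24.51
False [ 0.4763 -0.4443  0.1399] [ 0.3 -0.5  0. ] 0.591 25.22
top [ 0.4763 -0.4443  0.2043] [-0.4 -0.5 -1.5] 0.586 26.41
```

View pics/g.png

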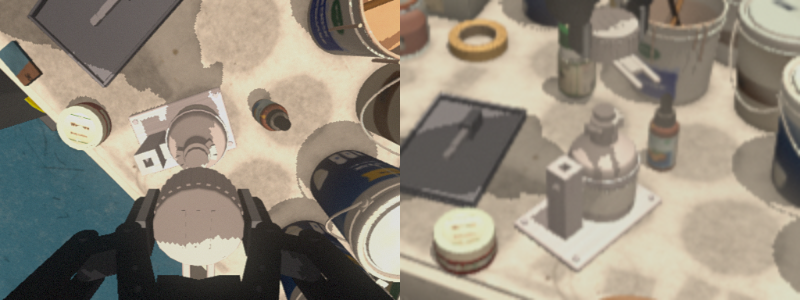

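The cap is held upright 10 cm above the open bottle neck at (603,120). The plug is in the tray, and the dropper bottle and jar are still standing.

```bash
python3 -c "
from rig import *
print(finish_job())"
```

```text
the job is handed in; nothing more can be done
None
```

The job is done and handed in at about 26.5 s of robot time: the plug lies in the tray, and the freed cap is held upright about 10 cm above where it sat on the bottle, with the dropper bottle and jar left standing.

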